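Seal the near row of snap-cap culture tubes

ROBOT

A 6-joint arm with a two-finger parallel gripper is mounted at the origin on the work surface. World frame = base frame: x ahead of the robot, y to its left, z up, the work surface at z = 0. Lengths are in m, angles in degrees, forces in N, time in s.
With the tool pointing down it reaches from about 0.275 to 0.825 m from the base axis. Payload 5.2 kg.
Tool frame: the origin (TCP) lies where the fingers leave the gripper's body, on its centre line; the fingertips stand 84 mm ahead of it and the grasp point (between the pads) lies 65 mm ahead of it (r.pinch_z is the distance from the TCP to the grasp point, in m); z points along the fingers, x is the direction in which the jaws open and shut, and the axes are right-handed (so a half turn about z gives the same grasp; the last joint's range is limited). The gripper opens to 93 mm and grips with 3 to 60 N. Pads are 15 mm wide; open, the fingers measure 128 mm over their backs; the gripper's body (75 mm by 188 mm) begins 65 mm behind the grasp point.
Start: joints at [-84.557, 14.817, 87.949, -0, 77.235, -11.62], TCP at [0.161, -0.526, 0.303] pointing down, gripper open.
Joint ranges: [-179.93, 179.93], [-52.35, 119.4], [10.71, 147.94], [-69.91, 249.91], [12.55, 155.21], [-178.61, 178.61]. Speed limits (degrees/s): [147.25, 147.25, 180, 180, 180, 180].

INTERFACE

Orientations are given as a 3x3 rotation matrix whose columns are the frame's x, y, z axes.
In Python, from plant import r, get_image, finder gives the robot as it stands.
- The arm moves only by the tool jog_arm, never from a script. Its argument "deltas" is text: rows parted by semicolons, each of 5 numbers parted by spaces: the finger opening in mm, from 0 to 93, then the shift along the world's x, y, z in units of 60 mm (1.0 is 60 mm), then the turn about the world's z in units of 10 degrees (1.0 is 10 degrees). In form: fingers x y z yaw; .... A call has 1 to 5 rows; each row shifts and turns the pose as measured when the row begins; what a row does not reach is not made up. A row lasts 1/8 s, in which the tool goes at most 62.5 mm and 10.7 degrees, less where a joint would pass 70% of its speed; a pose out of reach is approached as far as the arm can. A call is refused whole if a number of a shift passes 1 or a number of a turn 1, either way. A call with a gripper value outside its range is refused whole. The fingers move at their own pace and stop on an object; "force" is the grip in N (left out, the last holds). Time passes only in rows, so rows that do not move let the fingers close. It gives the time, the measured TCP pose, the force and the opening at its end, in the units of the state.
- r.get_state(): the state, without advancing time (a new reading comes with each control period).
- get_image(name): name is "side" or "top"; returns a dict with "img" (480x640x3 uint8, blue, green, red), "camera_matrix" (3x3 intrinsics, pixels), "D" ([k1, k2, p1, p2, k3] as OpenCV has them; the pictures are not rectified), "rvec" (rotation vector, rad) and "tvec" (3), from world to camera coordinates, as OpenCV has them. Camera axes: x right, y down, z forward; pixel columns grow to the right and rows downward; lengths in m; the calibration is good to about 2 mm. A picture is of the moment at which its call begins. There is no depth.
- r.job_done(): hands the job in, once; it reports no verdict.
Trained networks look in the newest picture that a camera, given by its name, has taken for a name from the list of things; names that differ only in an ending like _2 or _b are one class to them, and where a whole thing is asked for, a point or a joint stands for the part that bears it (a point fixed in the world has none). Each returns a list of dicts, best first, with "conf" (0 to 1); they miss things now and then, are a little off and sometimes report something else, mostly with a low value. They report only what shows in the picture. A call takes as long as a camera call. They do not tell look-alikes from the thing itself.
- finder.spot_in(query, camera): "xyz" ([x, y, z] in m, in the coordinates of the camera as it stood for that picture, good to about 4 mm: the middle of the surface that is visible of it).
- finder.place_of(query, camera): "xyz" ([x, y, z] in m, in the coordinates of the camera as it stood for that picture, good to about 4 mm: a listed point, or the origin of a listed thing).
The state is a dict: "time": time; "qpos": joint angles; "dq": joint speeds; "tau": joint torques, N m; "tool_pos": TCP position; "eef_rot": TCP orientation; "force": force on the tool from outside, world axes, zero at the start; "torque": the same for the moment, N m; "finger_gap": opening from 0.0 (shut) to 1.0 (fully open).
Only numpy, scipy, OpenCV 4.12 (cv2) and the standard library are available. Lean on these libraries where they do the work, as an engineer would, in place of code of your own. Each camera call takes 0.05 s, during which the arm holds its last target.

TASK

The row of tubes nearest the robot in the blue rack is done incubating: work along that row with your fingertips, cap after cap, and gently press down every cap that still sits in its raised, vented position until it is fully down and sealed. The tubes in the row farthest from the robot must stay vented, so do not press their caps. Press only: do not pull any tube up out of its hole, and leave the rack, the bottle, the tip box and the red rack where they stand.

Things in the scene. Friction and masses are not known exactly. Their poses are not given: they have to be found in the camera images.
- rack: Loose blue tube rack, 102 (x) by 132 mm (y), 70 mm high. Origin: centre of its underside, on the bench; x points from near row to far row (yaw within 0.38 rad). 20 square holes 24 mm apart: rows at x = -36 (near row, nearest the robot, full), -12, 12 (both empty) and 36 mm (far row, 3 tubes); in a row at y = -48, -24, 0, 24, 48 mm.
- front1: Tube 1 of 5 in the near row: loose, round-bottomed, translucent, 16.5 mm across, 100 mm long, upright in a rack hole, capped. Origin: its lowest point, on its axis, 4 mm above the bench, z up; cap top on the same axis 109 mm above it when vented, 103 mm when sealed. Which hole of the near row it stands in varies.
- front1_cap (a joint): Snap cap of near-row tube 1: white, round, 19 mm across, 13 mm high, flat top. Value = metres pressed down: 0 = vented (top 113 mm above the bench), 0.006 = sealed, at its stop (top at 107 mm). About 6 N moves it; it stays where it is left. Starts at 0 to 0.0012.
- front2: Tube 2 of 5 in the near row: loose, round-bottomed, translucent, 16.5 mm across, 100 mm long, upright in a rack hole, capped. Origin: its lowest point, on its axis, 4 mm above the bench, z up; cap top on the same axis 109 mm above it when vented, 103 mm when sealed. Which hole of the near row it stands in varies.
- front2_cap (a joint): Snap cap of near-row tube 2: white, round, 19 mm across, 13 mm high, flat top. Value = metres pressed down: 0 = vented (top 113 mm above the bench), 0.006 = sealed, at its stop (top at 107 mm). About 6 N moves it; it stays where it is left. Starts at 0 to 0.0012.
- front3: Tube 3 of 5 in the near row: loose, round-bottomed, translucent, 16.5 mm across, 100 mm long, upright in a rack hole, capped. Origin: its lowest point, on its axis, 4 mm above the bench, z up; cap top on the same axis 109 mm above it when vented, 103 mm when sealed. Which hole of the near row it stands in varies.
- front3_cap (a joint): Snap cap of near-row tube 3: white, round, 19 mm across, 13 mm high, flat top. Value = metres pressed down: 0 = vented (top 113 mm above the bench), 0.006 = sealed, at its stop (top at 107 mm). About 6 N moves it; it stays where it is left. Starts at 0 to 0.0012.
- front4: Tube 4 of 5 in the near row: loose, round-bottomed, translucent, 16.5 mm across, 100 mm long, upright in a rack hole, capped. Origin: its lowest point, on its axis, 4 mm above the bench, z up; cap top on the same axis 109 mm above it when vented, 103 mm when sealed. Which hole of the near row it stands in varies.
- front4_cap (a joint): Snap cap of near-row tube 4: white, round, 19 mm across, 13 mm high, flat top. Value = metres pressed down: 0 = vented (top 113 mm above the bench), 0.006 = sealed, at its stop (top at 107 mm). About 6 N moves it; it stays where it is left. Starts at 0 to 0.0012.
- front5: Tube 5 of 5 in the near row: loose, round-bottomed, translucent, 16.5 mm across, 100 mm long, upright in a rack hole, capped. Origin: its lowest point, on its axis, 4 mm above the bench, z up; cap top on the same axis 109 mm above it when vented, 103 mm when sealed. Which hole of the near row it stands in varies.
- front5_cap (a joint): Snap cap of near-row tube 5: white, round, 19 mm across, 13 mm high, flat top. Value = metres pressed down: 0 = vented (top 113 mm above the bench), 0.006 = sealed, at its stop (top at 107 mm). About 6 N moves it; it stays where it is left. This one has already been sealed at the start.
- back1: Tube 1 of 3 in the far row: loose, round-bottomed, translucent, 16.5 mm across, 100 mm long, upright in a rack hole, capped. Origin: its lowest point, on its axis, 4 mm above the bench, z up; cap top on the same axis 109 mm above it when vented, 103 mm when sealed. 
- back1_cap (a joint): Snap cap of far-row tube 1: white, round, 19 mm across, 13 mm high, flat top. Value = metres pressed down: 0 = vented (top 113 mm above the bench), 0.006 = sealed, at its stop (top at 107 mm). About 6 N moves it; it stays where it is left. Starts vented, and stays so.
- back2: Tube 2 of 3 in the far row: loose, round-bottomed, translucent, 16.5 mm across, 100 mm long, upright in a rack hole, capped. Origin: its lowest point, on its axis, 4 mm above the bench, z up; cap top on the same axis 109 mm above it when vented, 103 mm when sealed. 
- back2_cap (a joint): Snap cap of far-row tube 2: white, round, 19 mm across, 13 mm high, flat top. Value = metres pressed down: 0 = vented (top 113 mm above the bench), 0.006 = sealed, at its stop (top at 107 mm). About 6 N moves it; it stays where it is left. Starts vented, and stays so.
- back3: Tube 3 of 3 in the far row: loose, round-bottomed, translucent, 16.5 mm across, 100 mm long, upright in a rack hole, capped. Origin: its lowest point, on its axis, 4 mm above the bench, z up; cap top on the same axis 109 mm above it when vented, 103 mm when sealed. 
- back3_cap (a joint): Snap cap of far-row tube 3: white, round, 19 mm across, 13 mm high, flat top. Value = metres pressed down: 0 = vented (top 113 mm above the bench), 0.006 = sealed, at its stop (top at 107 mm). About 6 N moves it; it stays where it is left. Starts vented, and stays so.
- bottle: Bystander: amber glass bottle with black cap, 84 mm across, 175 mm high, to the left of the rack, its axis about 20 to 24 cm from the rack's centre. Origin: centre of its underside.
- tip_box: Bystander: blue box of pipette tips with a translucent lid, 84 x 122 mm, 76 mm high, to the right of the rack. Origin: centre of its underside.
- red_rack: Bystander: red 96-hole microtube rack, 82 x 122 mm, 22 mm high, lying beyond the blue rack. Origin: centre of its underside.
Things that resemble listed ones, but are neither listed nor needed, are in the scene too. What is shaped like the back1 but pink is not meant. Leave any orange look-alike of the front3 alone.

How it is judged:
By the outcome, as a careful person would: the job done as asked, in the order asked, and still so for the second after the job is handed in, with the robot touching nothing.
It also fails if it takes over 45 s, if anything falls off the work surface, if the arm or the gripper's body presses on something with over 40 N, if the wrist force passes 120 N, or if a joint passes its speed limit or range.

## Working session

There is one attempt and no reset: what is moved stays moved. The work goes in short steps, Python scripts to look and compute and a tool call to move; the robot and the scene stay as the last step left them, time stands still between calls to the robot, and variables do not carry over. Pictures are saved under pics/ and viewed, and the job is handed in when it is done.

Besides the shell and the picture viewer there is one more tool, called after "Request:" in YAML: its name, and indented under it one key for each argument. jog_arm: Moves the arm, as the interface text tells. Its arguments: {"type":"object","properties":{"deltas":{"type":"string"},"force":{"type":"number"}},"required":["deltas"]}

```bash
ls; mkdir -p pics
cat > h.py <<'E'
import numpy as np,cv2
from plant import r,get_image,finder
def cam(n):
    d=get_image(n);R,_=cv2.Rodrigues(np.array(d['rvec'],float));return d,R,np.array(d['tvec'],float).ravel()
def toworld(p,R,t): return R.T@(np.array(p)-t)
def proj(P,d): return cv2.projectPoints(np.array(P,float).reshape(-1,1,3),np.array(d['rvec'],float),np.array(d['tvec'],float),np.array(d['camera_matrix'],float),np.array(d['D'],float))[0].reshape(-1,2)
def ray(px,z,d,R,t):
    u=cv2.undistortPoints(np.array(px,float).reshape(-1,1,2),np.array(d['camera_matrix'],float),np.array(d['D'],float)).reshape(-1,2)
    c=-R.T@t;o=[]
    for a in u:
        v=R.T@np.array([a[0],a[1],1]);o.append(c+v*(z-c[2])/v[2])
    return np.array(o)
E
python3 - <<'E'
from h import *
for n in('top','side'):
    d,R,t=cam(n);cv2.imwrite(f'pics/{n}0.png',d['img']);print(n,-R.T@t)
    for q in('rack','front1','front1_cap','back1','bottle'):
        for f in(finder.place_of,)+((finder.spot_in,) if 'cap' in q else ()):
            for k in f(q,n): 
                w=toworld(k['xyz'],R,t);print(q,f.__name__,round(k['conf'],2),w.round(3),proj([w],d).round(0)[0])
print(r.get_state())
E
```

```text
pics
top [0.46647954 0.06907345 0.92312939]
rack call 0.58 [0.589 0.041 0.002] [326. 243.]
front1 call 0.69 [0.548 0.084 0.004] [305. 263.]
front1 call 0.64 [0.557 0.009 0.007] [342. 258.]
front1 call 0.62 [0.55  0.034 0.003] [330. 262.]
front1 call 0.54 [0.551 0.06  0.008] [317. 261.]
front1 call 0.52 [0.475 0.071 0.001] [312. 299.]
front1 call 0.51 [ 0.56  -0.012  0.007] [353. 257.]
front1 call 0.42 [0.486 0.124 0.001] [286. 294.]Traceback (most recent call last):
  File "<stdin>", line 6, in <module>
ValueError: it knows: back, bottle, front, rack, red_rack, tip_box
```

Run:
```python
from h import *
for n in('side','top'):
    d,R,t=cam(n);cv2.imwrite(f'pics/{n}1.png',d['img']);print(n,-R.T@t)
    for q in('rack','front1','back1','bottle'):
            for k in finder.place_of(q,n): 
                w=toworld(k['xyz'],R,t);print(q,round(k['conf'],2),w.round(3),proj([w],d).round(0)[0])
s=r.get_state();print({k:s[k] for k in('time','tool_pos','eef_rot','force','finger_gap')})
```

```text
side [ 0.24118226 -0.53081149  0.7467756 ]
rack 0.9 [0.597 0.038 0.004] [323. 282.]
front1 0.95 [ 0.48   0.071 -0.006] [254. 299.]
front1 0.83 [0.545 0.085 0.005] [284. 276.]
front1 0.67 [ 0.56  -0.011  0.008] [319. 308.]
front1 0.63 [ 0.49   0.124 -0.001] [246. 275.]
front1 0.6 [0.547 0.037 0.003] [298. 294.]
front1 0.58 [0.556 0.014 0.005] [310. 300.]
front1 0.56 [0.549 0.058 0.003] [293. 286.]
back1 0.95 [ 0.699 -0.026  0.003] [392. 285.]
back1 0.89 [0.627 0.044 0.007] [336. 273.]
back1 0.87 [0.624 0.073 0.006] [326. 263.]
back1 0.79 [ 0.559 -0.098 -0.   ] [347. 349.]
back1 0.67 [0.549 0.038 0.002] [299. 294.]
bottle 0.61 [ 0.56  -0.01   0.008] [319. 308.]
bottle 0.56 [0.605 0.263 0.001] [269. 209.]
top [0.46647954 0.06907345 0.92312939]
rack 0.89 [0.589 0.042 0.004] [326. 243.]
rack 0.54 [0.549 0.038 0.003] [328. 263.]
front1 0.61 [0.553 0.06  0.007] [318. 260.]
front1 0.56 [0.555 0.039 0.004] [328. 259.]
front1 0.56 [ 0.474  0.072 -0.   ] [312. 299.]
front1 0.55 [ 0.559 -0.01   0.008] [352. 257.]
front1 0.51 [0.555 0.013 0.003] [340. 260.]
front1 0.5 [ 0.488  0.12  -0.001] [288. 292.]
front1 0.43 [0.548 0.085 0.005] [305. 263.]
back1 0.76 [ 0.558 -0.104  0.001] [397. 258.]
back1 0.65 [0.627 0.044 0.005] [325. 225.]
back1 0.55 [0.627 0.003 0.003] [345. 225.]
back1 0.44 [0.621 0.066 0.002] [314. 228.]
back1 0.33 [0.759 0.111 0.002] [293. 163.]
bottle 0.77 [0.604 0.261 0.003] [220. 236.]
{'time': 0.65, 'tool_pos': array([ 0.16141086, -0.52578318,  0.30275269]), 'eef_rot': array([[ 2.93465172e-01, -9.55969766e-01, -7.11151055e-06],
       [-9.55969766e-01, -2.93465172e-01, -1.70483708e-06],
       [-4.57207963e-07,  7.29869938e-06, -1.00000000e+00]]), 'force': array([0.63646213, 0.18000409, 0.31775491]), 'finger_gap': 1.0008999791667534}
```

View pics/top0.png

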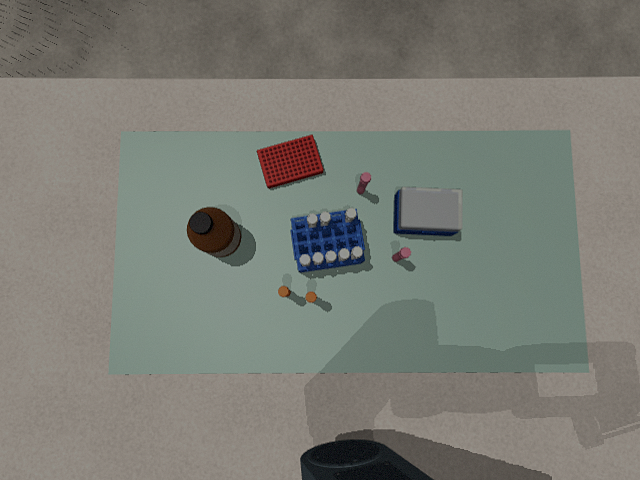

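View pics/side1.png

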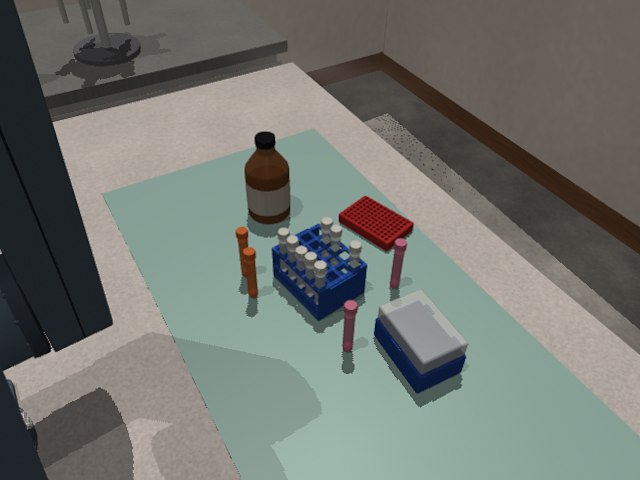

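The top view shows the blue rack (~326,240) with the near row of five white caps (305,260)…(357,254) and the far row's caps (312,219), (325,217) and (351,215). The orange look-alikes are at (284,292) and (311,297), the pink ones at (364,180) and (402,255). The white caps sitting in the blue rack's near row are the ones meant. Next I'll confirm that in enlarged crops and find the caps precisely.

```bash
cat > m.py <<'E'
from h import *
def blobs(img,box):
    x0,y0,x1,y1=box
    c=img[y0:y1,x0:x1]; h=cv2.cvtColor(c,cv2.COLOR_BGR2HSV)
    m=((h[...,1]<60)&(h[...,2]>130)).astype(np.uint8)
    n,l,s,ce=cv2.connectedComponentsWithStats(m,connectivity=4)
    return [(ce[i]+[x0,y0],s[i]) for i in range(1,n) if s[i][4]>8]
E
python3 - <<'E'
from m import *
a=cv2.imread('pics/top1.png');b=cv2.imread('pics/side1.png')
A=cv2.resize(a[195:285,270:390],None,fx=6.6,fy=6.6,interpolation=cv2.INTER_CUBIC)[:590]
B=cv2.resize(b[205:325,260:380],None,fx=4.9,fy=4.9,interpolation=cv2.INTER_CUBIC)
cv2.imwrite('pics/A.png',A);cv2.imwrite('pics/B.png',B)
for i,bx in((a,(285,200,370,275)),(b,(265,205,375,295))):
    for c,s in blobs(i,bx):print(c.round(1),s)
E
```

```text
[319.3 220.3] [   0    0   85   75 1712]
[324.7 215.9] [35 11 10 11 75]
[311.8 217.9] [22 13 10 10 75]
[357.  251.1] [67 46 10 11 72]
[344.1 253.2] [55 49  9  9 70]
[330.7 255.4] [41 51 10 10 70]
[317.6 257. ] [28 53 10 10 77]
[304.5 259. ] [14 55 11  9 76]
[359.4 273.1] [60 71 25  4 57]
[330.8 232.9] [  13    0   97   90 2180]
[320.1 232. ] [54 25  3  5 10]
[269.5 265.3] [  0  31  14  59 525]
[301.  249.5] [30 41 12  8 74]
[310.3 255.6] [40 47 12  8 79]
[344.2 255.2] [75 47 10  8 49]
[319.8 264.4] [49 55 13  9 82]
[344.  270.5] [77 64  5  4 12]
```

View pics/A.png

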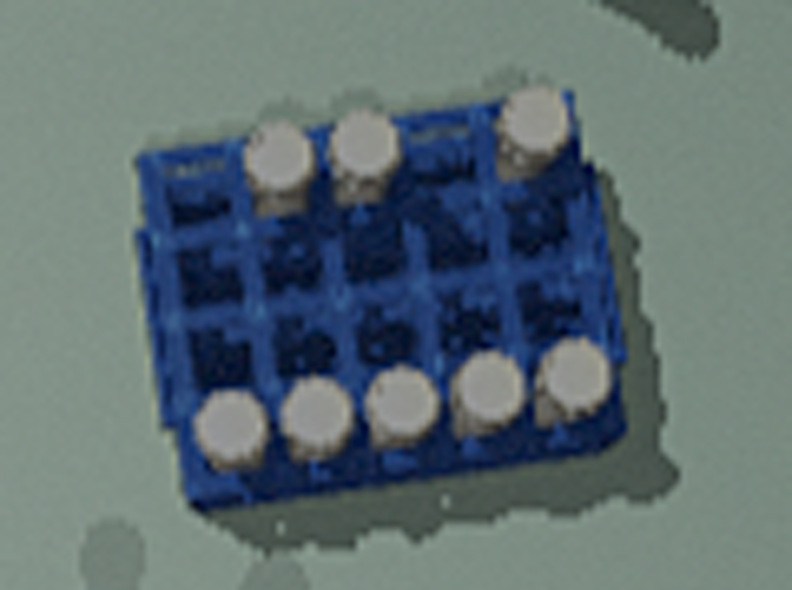

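View pics/B.png

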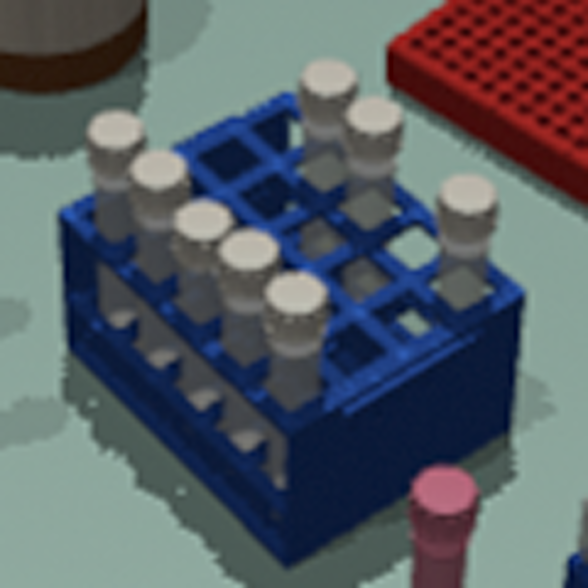

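The crops confirm five white caps in the blue rack's near row. In the side crop, cap tops are at (116,130), (159,169), (204,220), (249,250) and (296,292). The middle one seems lower than its neighbours, so I'll check its height by triangulating.

Run:
```python
from m import *
d,R,t=cam('top');e,Rs,ts=cam('side')
# top faces (crop A /6.6)
ta=np.array([(231,424),(317,410),(402,400),(488,387),(575,373)])/6.6+[270-.4,195-.4]
tb=np.array([(280,153),(366,142),(534,117)])/6.6+[270-.4,195-.4]
sb=np.array([(116,130),(159,169),(204,220),(249,250),(296,292)])/4.9+[260-.4,205-.4]
s2=np.array([(328,80),(374,118),(468,196)])/4.9+[260-.4,205-.4]
for T,S in((ta,sb),(tb,s2)):
  for p,s in zip(T,S):
    best=min((np.linalg.norm(proj([ray([p],z,d,R,t)[0]],e)[0]-s),z) for z in np.arange(.095,.125,.0005))
    a=ray([p],.113,d,R,t)[0];b=ray([s],.113,e,Rs,ts)[0];print('top',a[:2].round(4),'side',b[:2].round(4),'z',best)
P=ray(ta,.112,d,R,t)[:,:2];Q=ray(tb,.112,d,R,t)[:,:2]
print('spacing',np.diff(P,axis=0).round(4))
# fit rack grid
from scipy.optimize import least_squares
L=np.array([(-36,y) for y in(48,24,0,-24,-48)]+[(36,24),(36,0),(36,-48)])/1000
O=np.vstack([P,Q]);f=lambda v:(L@np.array([[np.cos(v[2]),np.sin(v[2])],[-np.sin(v[2]),np.cos(v[2])]])+v[:2]-O).ravel()
s=least_squares(f,[.59,.04,.1]);v=s.x;print(v[:2],np.degrees(v[2]),np.abs(s.fun).max());F=f(v).reshape(-1,2)+O;print(F.round(4),(F-O).round(4))
print(r.get_state()['time'])
```

```text
top [0.5458 0.0839] side [0.5458 0.0831] z (np.float64(0.19554121944803704), np.float64(0.11250000000000002))
top [0.5495 0.0604] side [0.5492 0.0595] z (np.float64(0.03919895034208672), np.float64(0.11200000000000002))
top [0.5522 0.0371] side [0.5504 0.0314] z (np.float64(0.31319106827121207), np.float64(0.10700000000000001))
top [0.5557 0.0135] side [0.5562 0.0125] z (np.float64(0.5659428814635584), np.float64(0.11200000000000002))
top [ 0.5594 -0.0104] side [ 0.5598 -0.0109] z (np.float64(0.3254851681100541), np.float64(0.11250000000000002))
top [0.621  0.0703] side [0.62   0.0696] z (np.float64(0.36521420167515306), np.float64(0.11200000000000002))
top [0.624  0.0465] side [0.6236 0.0456] z (np.float64(0.050270452089083005), np.float64(0.11200000000000002))
top [ 6.309e-01 -1.000e-04] side [ 0.6304 -0.0014] z (np.float64(0.07436838153251189), np.float64(0.11150000000000002))
spacing [[ 0.0038 -0.0236]
 [ 0.0027 -0.0233]
 [ 0.0035 -0.0236]
 [ 0.0038 -0.0239]]
[0.58843143 0.04182401] 7.972414321550446 0.000503407748578294
[[ 0.5461  0.0844]
 [ 0.5495  0.0606]
 [ 0.5528  0.0368]
 [ 0.5561  0.0131]
 [ 0.5594 -0.0107]
 [ 0.6208  0.0706]
 [ 0.6241  0.0468]
 [ 0.6307 -0.0007]] [[ 0.0003  0.0004]
 [-0.0002  0.0002]
 [ 0.0005 -0.0002]
 [ 0.0003 -0.0004]
 [-0.0001 -0.0002]
 [-0.0004  0.0003]
 [-0.0001  0.0004]
 [-0.0003 -0.0005]]
0.75
```

Heights are clear. Caps at y≈-0.011, 0.013, 0.061 and 0.084 are vented (~112 mm), and the middle one at y≈0.037 is sealed (107 mm), so I'll skip it. The rack grid fit holds within 0.5 mm with a yaw of 8.0°. I'll move with the fingers shut and the jaw axis turned along rack x.

Request:
jog_arm:
  deltas: "0 0.55 0.75 0 0.8; 0 0.55 0.75 0 0.8; 0 0.55 0.75 0 0.8; 0 0.55 0.75 0 0.8; 0 0.55 0.75 0 0.8"
  force: 20

```text
time: 1.38
tool_pos: [0.3279, -0.2978, 0.3026]
eef_rot: [[0.847, -0.532, 0.002], [-0.532, -0.847, -0.002], [0.003, 0.001, -1.0]]
force: [0.2, -0.5, 0.7]
finger_gap: 0.512
```

Request:
jog_arm:
  deltas: "0 0.65 0.8 0 0.8; 0 0.65 0.8 0 0.8; 0 0.65 0.8 0 0.8; 0 0.65 0.8 0 0.8; 0 0.65 0.8 0 0.8"

```text
time: 2.0
tool_pos: [0.5242, -0.0541, 0.3044]
eef_rot: [[0.987, 0.159, 0.008], [0.159, -0.987, -0.002], [0.008, 0.004, -1.0]]
force: [0.3, -1.0, 0.1]
finger_gap: 0.012
```

Request:
jog_arm:
  deltas: "0 0.5 0.6 -0.4 -0.1; 0 0.08 0.12 -0.5 0; 0 0 0 -0.3 0; 0 0 0 0 0"

```text
time: 2.5
tool_pos: [0.5627, -0.0042, 0.2308]
eef_rot: [[0.989, 0.15, 0.011], [0.15, -0.989, -0.002], [0.011, 0.004, -1.0]]
force: [0.4, -0.4, 1.0]
finger_gap: 0.008
```

Request:
jog_arm:
  deltas: "0 -0.07 -0.11 -0.1 -0.06; 0 0 0 0 0"

```text
time: 2.75
tool_pos: [0.5586, -0.0118, 0.2259]
eef_rot: [[0.99, 0.139, 0.013], [0.139, -0.99, -0.003], [0.013, 0.005, -1.0]]
force: [-0.1, 0.0, -0.4]
finger_gap: 0.006
```

Run:
```python
from h import *
s=r.get_state();p=s['tool_pos'];z=s['eef_rot'][:,2];tip=p+.084*z;print(p.round(4),tip.round(4),s['force'].round(2))
for n,b in(('top',(270,195,390,285)),('side',(260,185,380,305))):
    d,R,t=cam(n);i=d['img'].copy();q=proj([tip],d)[0];print(n,q)
    x0,y0,x1,y1=b;f=4.9;C=cv2.resize(i[y0:y1,x0:x1],None,fx=f,fy=f,interpolation=cv2.INTER_CUBIC)
    cv2.circle(C,tuple(int(v) for v in (q-[x0,y0])*f),4,(0,255,0),1);cv2.imwrite(f'pics/C{n}.png',C)
```

```text
[ 0.5586 -0.0118  0.2259] [ 0.5597 -0.0121  0.1419] [-0.14  0.04 -0.44]
top [359.29646378 249.05645905]
side [320.67076004 251.31041883]
```

View pics/Cside.png

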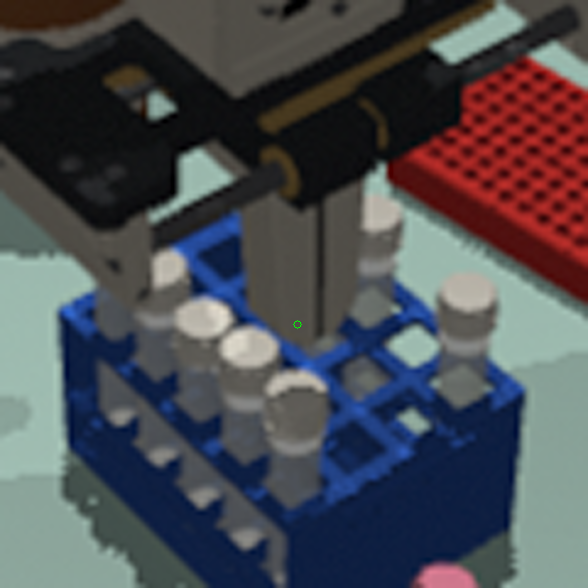

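Run:
```python
from h import *
s=r.get_state();tip=s['tool_pos']+.084*s['eef_rot'][:,2];X=s['eef_rot'][:,0];Y=s['eef_rot'][:,1]
for n,b in(('top',(310,205,410,280)),('side',(295,220,350,262))):
    d,R,t=cam(n);x0,y0,x1,y1=b;f=8 if n=='top' else 14
    C=cv2.resize(d['img'][y0:y1,x0:x1],None,fx=f,fy=f,interpolation=cv2.INTER_CUBIC)
    q=proj([tip+a*X+c*Y for a,c in((.0175,.0075),(.0175,-.0075),(-.0175,-.0075),(-.0175,.0075))],d)
    cv2.polylines(C,[((q-[x0,y0]+.5)*f).astype(int)],True,(0,255,0),1);cv2.imwrite(f'pics/D{n}.png',C)
```

```text
(no output)
```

View pics/Dside.png

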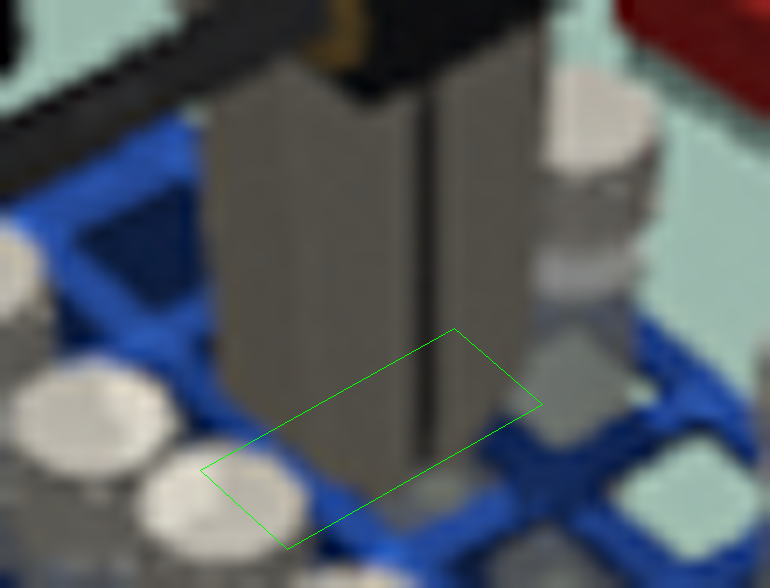

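View pics/Dtop.png

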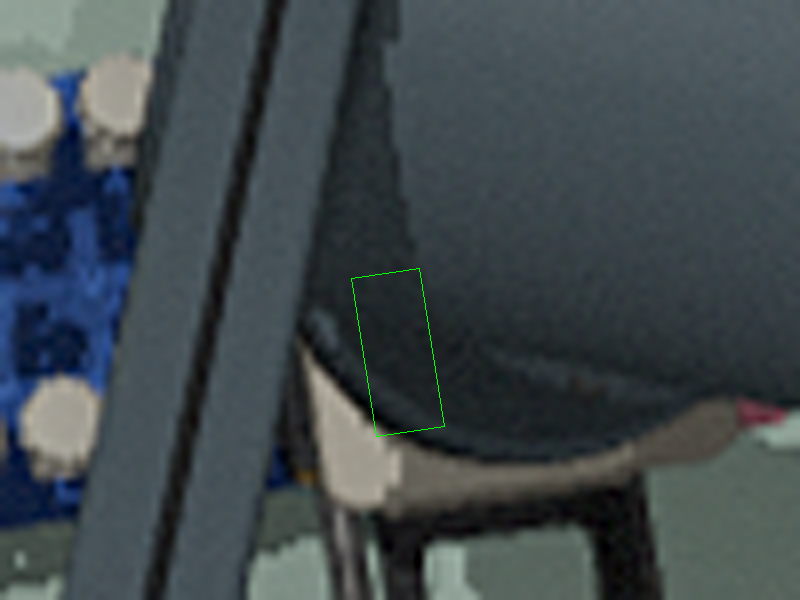

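The side enlargement shows the shut, tapered fingertips over the right-most cap, with the split line ending at about (425,460), where I predicted it. Now I'll descend close to the cap.

Request:
jog_arm:
  deltas: "0 0 0.02 -0.25 0.0; 0 0 0 -0.17 0; 0 0 0 0 0"

```text
time: 3.32
tool_pos: [0.5591, -0.0101, 0.1996]
eef_rot: [[0.99, 0.139, 0.015], [0.139, -0.99, -0.003], [0.014, 0.005, -1.0]]
force: [-0.1, 0.4, 0.6]
finger_gap: 0.007
```

Request:
jog_arm:
  deltas: "0 -0.01 0 -0.05 0; 0 0 0 -0.04 0; 0 0 0 -0.02 0"

```text
time: 3.7
tool_pos: [0.5599, -0.0102, 0.1944]
eef_rot: [[0.99, 0.14, 0.019], [0.14, -0.99, -0.004], [0.018, 0.007, -1.0]]
force: [-1.0, 0.5, 5.9]
finger_gap: 0.005
```

Request:
jog_arm:
  deltas: "0 0 0 -0.04 0; 0 0 0 -0.04 0"

```text
time: 3.95
tool_pos: [0.56, -0.0102, 0.1915]
eef_rot: [[0.99, 0.14, 0.02], [0.14, -0.99, -0.004], [0.019, 0.007, -1.0]]
force: [-2.2, 0.5, 6.0]
finger_gap: 0.005
```

Request:
jog_arm:
  deltas: "0 -0.01 0 -0.03 0; 0 0 0 -0.03 0"

```text
time: 4.2
tool_pos: [0.56, -0.0102, 0.1908]
eef_rot: [[0.99, 0.14, 0.023], [0.14, -0.99, -0.005], [0.022, 0.008, -1.0]]
force: [-5.8, 1.0, 14.4]
finger_gap: 0.01
```

The force rose to 14 N with z stalled at the 107 mm stop, so that cap is sealed. Lift and go on to the next one.

Request:
jog_arm:
  deltas: "0 0 0 0.1 0; 0 0 0 0.3 0; 0 -0.08 0.38 0 0; 0 0 0 0 0"

```text
time: 4.7
tool_pos: [0.5556, 0.0126, 0.2166]
eef_rot: [[0.99, 0.14, 0.025], [0.14, -0.99, -0.006], [0.024, 0.009, -1.0]]
force: [0.2, -0.1, 0.9]
finger_gap: 0.003
```

Request:
jog_arm:
  deltas: "0 -0.03 0.02 -0.28 0; 0 0 0 0 0; 0 0 0 -0.06 0; 0 0 0 -0.06 0; 0 0 0 -0.04 0"

```text
time: 5.32
tool_pos: [0.5567, 0.0116, 0.1928]
eef_rot: [[0.99, 0.14, 0.032], [0.14, -0.99, -0.008], [0.03, 0.012, -0.999]]
force: [-2.8, 1.6, 5.9]
finger_gap: 0.009
```

Request:
jog_arm:
  deltas: "0 -0.02 0.01 -0.05 0; 0 0 0 -0.05 0"

```text
time: 5.58
tool_pos: [0.5568, 0.0116, 0.1905]
eef_rot: [[0.99, 0.14, 0.036], [0.14, -0.99, -0.009], [0.035, 0.014, -0.999]]
force: [-9.1, 1.5, 25.4]
finger_gap: 0.006
```

Request:
jog_arm:
  deltas: "0 0 0 0.1 0; 0 0 0 0.4 0; 0 -0.15 0.6 0 0; 0 -0.05 0.25 0 0; 0 0 0 0 0"

```text
time: 6.2
tool_pos: [0.5461, 0.0621, 0.2229]
eef_rot: [[0.99, 0.139, 0.04], [0.139, -0.99, -0.01], [0.038, 0.016, -0.999]]
force: [0.3, -0.1, 0.4]
finger_gap: 0.003
```

```bash
cat > st.py <<'E'
from h import *
s=r.get_state();p=s['tool_pos'];z=s['eef_rot'][:,2];print(p.round(4),'tip',(p+.084*z).round(4),s['force'].round(2),s['time'],s['qpos'])
E
python3 - <<'E'
from h import *
import st
d,R,t=cam('side');C=cv2.resize(d['img'][205:325,260:380],None,fx=4.9,fy=4.9,interpolation=cv2.INTER_CUBIC);cv2.imwrite('pics/E.png',C)
E
```

```text
[0.5461 0.0621 0.2229] tip [0.5494 0.0612 0.139 ] [ 0.3  -0.11  0.37] 6.2 [ -4.94027134  17.54484362  96.07168769  -0.4323717   64.05484968
 -12.74083675]
```

View pics/E.png

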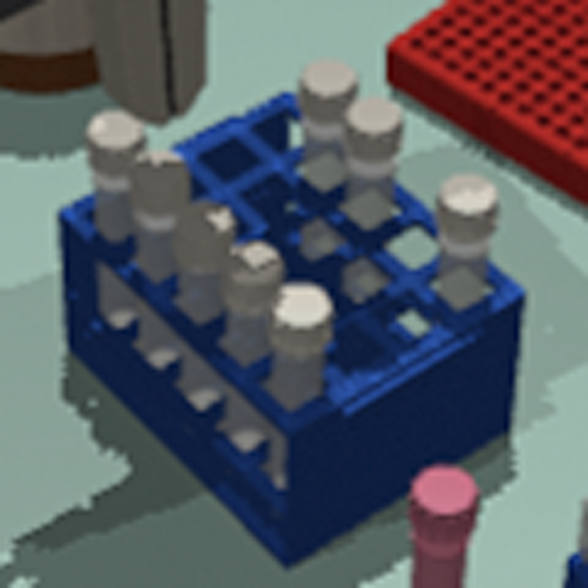

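The rack hasn't moved, and the two right-most caps now sit low (tops at (258,258) and (302,303)). The fourth cap is next; the tip is already over it.

Request:
jog_arm:
  deltas: "0 -0.02 0 -0.38 0; 0 0 0 0 0"

```text
time: 6.5
tool_pos: [0.5456, 0.0601, 0.1995]
eef_rot: [[0.99, 0.138, 0.04], [0.138, -0.99, -0.011], [0.038, 0.017, -0.999]]
force: [0.1, 0.1, 0.2]
finger_gap: 0.004
```

Request:
jog_arm:
  deltas: "0 0 0.02 -0.08 0; 0 0 0 -0.08 0"

```text
time: 6.75
tool_pos: [0.5476, 0.0602, 0.1918]
eef_rot: [[0.99, 0.136, 0.044], [0.137, -0.99, -0.012], [0.042, 0.018, -0.999]]
force: [-0.9, -0.6, 6.2]
finger_gap: 0.008
```

Request:
jog_arm:
  deltas: "0 -0.02 0 -0.04 0; 0 0 0 -0.03 0"

```text
time: 7.0
tool_pos: [0.5481, 0.0597, 0.1908]
eef_rot: [[0.989, 0.136, 0.05], [0.137, -0.991, -0.012], [0.047, 0.019, -0.999]]
force: [-6.0, 0.7, 12.2]
finger_gap: 0.004
```

Request:
jog_arm:
  deltas: "0 0 0 -0.03 0"

```text
time: 7.12
tool_pos: [0.5482, 0.0597, 0.1908]
eef_rot: [[0.989, 0.136, 0.05], [0.137, -0.991, -0.012], [0.048, 0.019, -0.999]]
force: [-5.6, 1.6, 12.2]
finger_gap: 0.006
```

Firm at the stop, with no further travel. Lift and go to the last cap.

Request:
jog_arm:
  deltas: "0 0 0 0.1 0; 0 0 0 0.3 0; 0 -0.15 0.38 0 0; 0 0 0 0 0"

```text
time: 7.62
tool_pos: [0.5404, 0.0819, 0.2175]
eef_rot: [[0.989, 0.135, 0.054], [0.136, -0.991, -0.013], [0.051, 0.02, -0.998]]
force: [0.1, -0.3, 1.4]
finger_gap: 0.005
```

```bash
python3 st.py
```

```text
[0.5404 0.0819 0.2175] tip [0.5449 0.0808 0.1336] [ 0.13 -0.28  1.36] 7.625 [ -2.76712003  17.24388124  97.39715803  -0.6743732   62.25060342
 -10.24328281]
```

Request:
jog_arm:
  deltas: "0 0 0.06 -0.29 0; 0 0 0 0 0; 0 0 0 -0.08 0; 0 0 0 -0.08 0"

```text
time: 8.12
tool_pos: [0.5434, 0.0836, 0.1926]
eef_rot: [[0.989, 0.135, 0.06], [0.136, -0.991, -0.015], [0.058, 0.023, -0.998]]
force: [-0.9, 0.1, 5.4]
finger_gap: 0.004
```

```bash
python3 st.py
```

```text
[0.5434 0.0836 0.1926] tip [0.5485 0.0824 0.1087] [-0.88  0.08  5.42] 8.125 [-2.52067278 18.9618329  98.91053987 -0.79843447 58.63613756 -9.90323118]
```

Request:
jog_arm:
  deltas: "0 -0.03 0.01 -0.05 0; 0 0 0 -0.05 0"

```text
time: 8.38
tool_pos: [0.5439, 0.0836, 0.1904]
eef_rot: [[0.989, 0.134, 0.067], [0.135, -0.991, -0.015], [0.064, 0.024, -0.998]]
force: [-9.1, 1.0, 26.5]
finger_gap: 0.005
```

The force is 26 N at the stop. I'll lift away clear and check everything.

Request:
jog_arm:
  deltas: "0 0 0 0.1 0; 0 0 0 0.6 0; 0 0 0 0.9 0; 0 -0.3 -0.5 0.7 0; 0 -0.5 -0.8 0 0"

```text
time: 9.0
tool_pos: [0.4965, 0.0045, 0.3332]
eef_rot: [[0.988, 0.138, 0.069], [0.139, -0.99, -0.016], [0.066, 0.026, -0.997]]
force: [1.5, -1.5, -0.6]
finger_gap: 0.004
```

Request:
jog_arm:
  deltas: "0 -0.5 -0.8 0 0; 0 -0.5 -0.8 0 0; 0 -0.5 -0.8 0 0; 0 -0.5 -0.8 0 0; 0 -0.5 -0.8 0 0"

```text
time: 9.62
tool_pos: [0.3414, -0.2427, 0.3358]
eef_rot: [[0.987, 0.14, 0.075], [0.142, -0.99, -0.022], [0.071, 0.032, -0.997]]
force: [1.3, 0.3, -0.3]
finger_gap: 0.006
```

Run:
```python
from m import *
import st
for n,b,f in(('side',(260,205,380,325),4.9),('top',(270,195,390,285),6.6)):
    d,R,t=cam(n);cv2.imwrite(f'pics/F{n}full.png',d['img']);x0,y0,x1,y1=b
    cv2.imwrite(f'pics/F{n}.png',cv2.resize(d['img'][y0:y1,x0:x1],None,fx=f,fy=f,interpolation=cv2.INTER_CUBIC))
```

```text
[ 0.3414 -0.2427  0.3358] tip [ 0.3477 -0.2445  0.2521] [ 1.29  0.26 -0.29] 9.625 [-52.61974957  -2.69497355 103.33205648   2.75660036  75.77261639
 -61.35445572]
```

View pics/Fside.png

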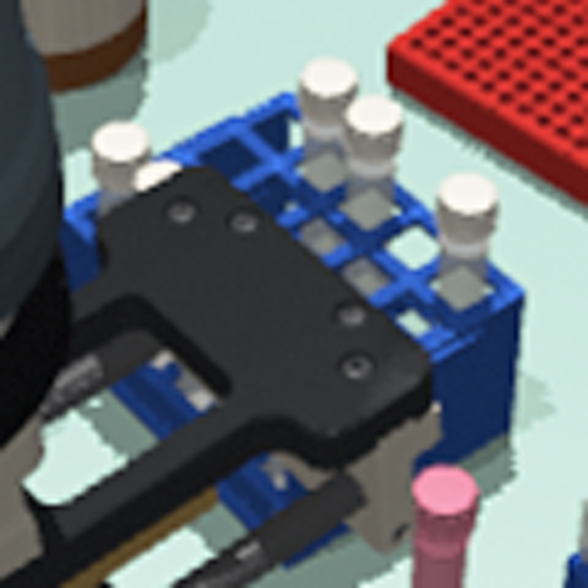

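View pics/Ftop.png

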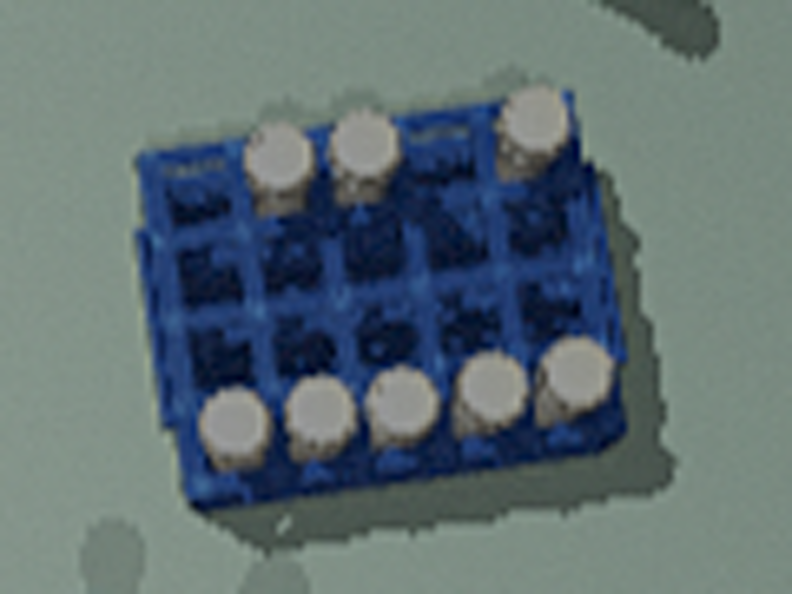

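The top view shows the rack unmoved and the tubes upright. The gripper blocks the side view, so I'll move it further back.

Request:
jog_arm:
  deltas: "0 -0.5 -0.8 0 -0.5; 0 -0.5 -0.8 0 -0.5; 0 -0.5 -0.8 0 -0.5; 0 -0.5 -0.8 0 -0.5; 0 0 -0.6 0 -0.5"

```text
time: 10.35
tool_pos: [0.2175, -0.4776, 0.3369]
eef_rot: [[0.949, -0.309, 0.059], [-0.306, -0.95, -0.055], [0.073, 0.035, -0.997]]
force: [0.1, -0.3, 0.3]
finger_gap: 0.003
```

Run:
```python
from m import *
import st
d,R,t=cam('side');cv2.imwrite('pics/Gfull.png',d['img'])
cv2.imwrite('pics/G.png',cv2.resize(d['img'][205:325,260:380],None,fx=4.9,fy=4.9,interpolation=cv2.INTER_CUBIC))
```

```text
[ 0.2175 -0.4776  0.3369] tip [ 0.2224 -0.4822  0.2531] [ 0.1  -0.32  0.33] 10.35 [-79.20063553   8.79668014  90.90520538   2.78785952  76.56453593
 -61.8062107 ]
```

View pics/G.png

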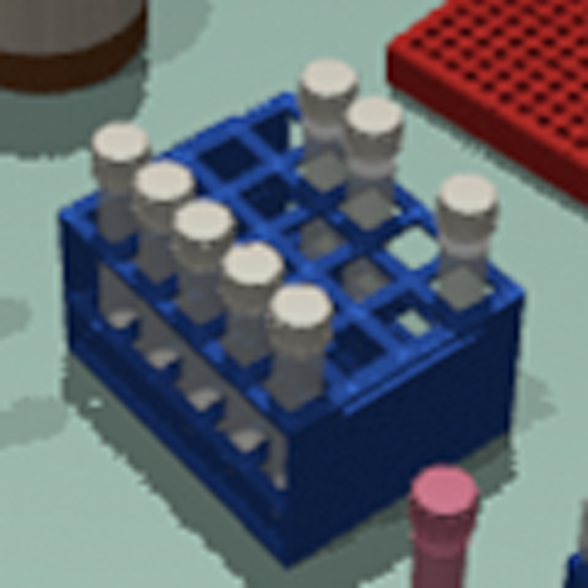

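View pics/Gfull.png

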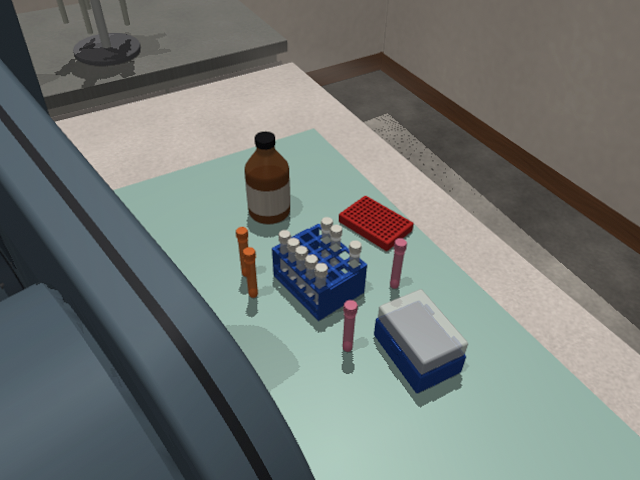

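All five tops now sit at even steps: (121,141), (164,181), (204,220), (252,262), (300,304). The far row and everything else look unchanged. I'll check heights numerically, then hand in.

Run:
```python
from m import *
d,R,t=cam('top');e,Rs,ts=cam('side')
ta=np.array([(235,424),(321,409),(402,400),(491,387),(576,373),(280,153),(366,142),(534,117)])/6.6+[269.6,194.6]
sb=np.array([(121,141),(164,181),(204,220),(252,262),(300,304),(328,80),(374,118),(468,196)])/4.9+[259.6,204.6]
for p,s in zip(ta,sb): print(min((np.linalg.norm(proj([ray([p],z,d,R,t)[0]],e)[0]-s).round(2),z.round(4)) for z in np.arange(.095,.125,.0005)))
```

```text
(np.float64(0.6), np.float64(0.1075))
(np.float64(0.22), np.float64(0.107))
(np.float64(0.31), np.float64(0.107))
(np.float64(0.54), np.float64(0.1075))
(np.float64(0.61), np.float64(0.1075))
(np.float64(0.37), np.float64(0.112))
(np.float64(0.05), np.float64(0.112))
(np.float64(0.07), np.float64(0.1115))
```

```bash
python3 -c "
from plant import r
print(r.job_done())"
```

```text
the job is handed in; nothing more can be done
None
```

All five near-row caps are now sealed, and I've handed the job in. I pressed the four vented caps one after another from right to left with the fingers shut. I skipped the middle cap, which was already sealed.

- **Cap heights:** the last triangulation put the near-row tops at 107–107.5 mm and the far-row tops at 111.5–112 mm, so the far row is still vented. These are good to roughly a millimetre.
- **Pressing:** each cap stopped moving at its 107 mm stop, with 12–27 N pressing down on it.
- **Scene:** the rack, bottle, tip box, red rack and look-alike tubes appear unmoved in the last pictures.
- **Imperfections:** the tool slowly tilted to about 4° by the last press, and the side force reached about 9 N. The pressed tubes shifted about 1 mm in their holes but stayed seated.
- **Time:** the last motion ended at 10.4 s of the allowed 45 s.

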